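Third hand for a coin acceptor

TASK

Swing the keeper arm of the coin-meter chassis fully out of the way, then fetch the coin acceptor, set it down in the chassis between the two side rails with its flanged end towards the sprung pad, and press it squarely against the pad with a steady push of about 10 newtons. Your program finishes while still holding it there with that push, so that a colleague can put the screws in: do not let go or ease off. Press gently, never with more than twice that force on the pad, and leave the other things on the bench where they are.

Things in the scene. Friction and masses are not known exactly. Their poses are not given: they have to be found in the camera images.
- chassis: Coin-meter chassis, fixed, place and yaw vary: aluminium base plate 210 x 170 x 8 mm, an upright plate 66 mm high along its far edge. Origin on the bench under its middle; x points from the open mouth to the pad (pushing direction), z up. Two side rails, 8 mm thick, tops 18 mm above the bench, inner faces at y = +-34 mm, run from x = -65 to +35 mm; the seat between them is open above and at -x.
- seat (a point): Middle of the lower edge of the pad's front face when the pad is not pressed, on the top of the base plate (8 mm above the bench), at x = +45 mm, y = 0 of the chassis; axes parallel to the chassis (x = pushing direction).
- pad (a joint): The sprung pad: a black plate 62 mm wide and 8 mm thick, from 2 to 46 mm above the base plate, that slides back along the chassis' x. Value = how far it has been pushed in, m: 0 at rest, 0.030 at its hard stop. Spring of 800 N/m with no preload: 10 N pushes it in 12.5 mm.
- keeper (a joint): Keeper arm: flat steel bar 12 mm wide, 124 mm long, swinging level 28 to 36 mm above the bench about the hinge post. In rad: 0 = shut, lying across the seat along the chassis' -y; opens clockwise seen from above (tip goes to the chassis' -x, then +y) to a stop at 2.3 = fully open. Starts at 0 to 0.3. Stays where left; light friction (0.5 N at the knob).
- keeper_grip (a point): Centre of the upper part of the upright round knob at the keeper arm's end: steel, 14 mm diameter, its top 64 mm above the bench; it stands free above the bar from 36 mm up. This point is 52 mm above the bench, 124 mm from the hinge axis.
- keeper_hinge (a point): Point on the keeper arm's upright hinge axis (x = -30, y = +62 mm of the chassis), 32 mm above the bench; hub 20 mm in diameter, top 40 mm above the bench.
- acceptor_center (a point): Centre (30 mm above the underside) of the loose coin acceptor, an upright steel block on the bench: 66 mm long along its x, 60 mm high, about 0.3 kg. Its body is 44 mm wide (y); the last 6 mm at its +x end is a flange 56 mm wide. The other end has a black coin-slot plate. Its x axis starts within 0.6 rad of the world's x. Its place may be swapped with the lock body's.
- acceptor_face (a point): Centre of the flat front face of the acceptor's flange, which goes against the pad: 33 mm from the centre along the acceptor's +x, 30 mm above its underside.
- lock_body: Leave alone: round steel lock body, 48 mm diameter, 48 mm high with a brass barrel on top; origin at its underside.
- coin_box: Leave alone: open steel coin box 100 x 150 x 55 mm; origin at its underside.
- soap: Leave alone: detergent bottle, 76 mm diameter, 200 mm high; origin at its underside.
- mug: Leave alone: white mug, 80 mm diameter, 95 mm high; origin at its underside.
- driver: Leave alone: screwdriver 190 mm long, lying on the bench on the robot's left; handle to its -x.
- dial: Leave alone: spare black dial, 56 mm diameter, 24 mm high; origin at its underside.
- screw_tray: Leave alone: divided grey screw tray 110 x 90 x 28 mm; origin at its underside.

How it is judged:
On the way, in this order (a step that is already met when the one before it is completed fails the run):
1. the keeper arm is swung open while the acceptor is still out of the chassis (value of joint keeper above 1.9 rad and horizontal distance between acceptor_center and seat above 0.1 m), for 0.2 s.
2. the acceptor, held, presses squarely on the pad within the force band (contact force between acceptor and pad between 6 and 15 N and contact force between any of the fingers, the arm and acceptor above 1 N and y of acceptor_center in the frame of seat between -0.008 and 0.008 m and z of acceptor_center in the frame of seat below 0.036 m and x of acceptor_face in the frame of seat between 0 and 0.024 m and angle between the x axis of acceptor_center and the x axis of seat, either way round below 0.1 rad and angle between acceptor_center's own z axis and vertical below 0.1 rad and contact force between acceptor and keeper below 0.1 N and value of joint keeper above 1.9 rad), for 0.5 s.
At the end, for the whole second after the job is handed in: Through the last second the robot, touching the acceptor, presses it on the pad with 6 to 15 N; it sits in the seat flange first, within 8 mm of its middle line and 6 mm of the base plate, upright and square within 0.1 rad; the keeper arm is open beyond 1.9 rad, off the acceptor (all of step 2); the arm keeps its last pose, push and grip.
It fails at once if the pad is pushed with more than 22 N (contact force between acceptor and pad above 22 N).
It fails at once if something else on the bench is moved by more than 30 mm (distance of any of lock_body, coin_box, soap, mug, driver, dial, screw_tray from where it was at the start of the episode above 0.03 m).
It also fails if it takes over 61 s, if anything falls off the work surface, if the arm or the gripper's body presses on something with over 40 N, if the wrist force passes 120 N, or if a joint passes its speed limit or range.

ROBOT

A 6-joint arm with a two-finger parallel gripper is mounted at the origin on the work surface. World frame = base frame: x ahead of the robot, y to its left, z up, the work surface at z = 0. Lengths are in m, angles in rad, forces in N, time in s.
With the tool pointing down it reaches from about 0.275 to 0.725 m from the base axis. Payload 15.9 kg.
Tool frame: the origin (TCP) lies midway between the tips of the shut fingers; the grasp point (between the pads) lies behind it (r.grip_depth is the y of the grasp point in the tool frame, in m); y points along the fingers, z is the direction in which the jaws open and shut, and the axes are right-handed (so a half turn about y gives the same grasp; the last joint's range is limited). The gripper opens to 85 mm and grips with 20 to 120 N. Pads are 22 mm wide; open, the fingers measure 114 mm over their backs; the gripper's body (76 mm by 85 mm) begins 54 mm behind the grasp point. The pads swing forward as they close: fully open they stand 13 mm farther back than shut.
Start: joints at [1.309, 0.213, -0.034, 1.323, 0, 1.571], TCP at [0.129, 0.483, 0.231] pointing down, gripper open.
Joint ranges: [-2.98, 2.98], [-0.74, 1.72], [-1.14, 1.35], [-2.1, 2.04], [-1.57, 1.44], [-3.14, 3.14]. Speed limits (rad/s): [1.89, 1.89, 2.39, 2.57, 3.14, 3.14].

INTERFACE

Orientations are given as a 3x3 rotation matrix whose columns are the frame's x, y, z axes.
In Python, from station import r gives the robot as it stands. Calls block until the motion is done:
- r.reach(position, orientation): joint-space move of the TCP to a pose.
- r.movel(position, velocity=0.15, rot=None, contact_N=None): straight line of the TCP; rot=None keeps the orientation; velocity is the mean speed in m/s. With contact_N (N) it stops when the force on the tool has changed by that much, and returns True; else False.
- r.goto_joints(angles): joint-space move.
- r.command_gripper(opening, effort=None): finger opening in m; effort is the grip in N (None keeps the last); returns when the fingers have stopped.
- r.wait(seconds).
- r.solve_ik(position, orientation): joint angles nearest the present ones, or None.
- r.capture(name): name is "side" or "top"; returns a dict with "color" (480x640x3 uint8, red, green, blue), "fx", "fy", "cx", "cy" (pixels), "R" (3x3) and "t" (3): a world point X has camera coordinates R X + t. Camera axes: x right, y down, z forward; pixel columns grow to the right and rows downward; lengths in m; the calibration is good to about 2 mm. A picture is of the moment at which its call begins. There is no depth.
A pose or a line that the arm cannot do raises r.PlanningError and nothing moves.
- r.sign_off(): hands the job in, once; it reports no verdict.
Readings, each from a call of its own:
- r.current_time(): time.
- r.current_q(): joint angles.
- r.current_dq(): joint speeds.
- r.current_effort(): joint torques, N m.
- r.current_ee_pos(): TCP position.
- r.current_tool_rot(): TCP orientation.
- r.current_ft_force(): force on the tool from outside, world axes, zero at the start.
- r.current_torque(): the same for the moment, N m.
- r.current_finger_gap(): finger opening in m.
Only numpy, scipy, OpenCV 4.12 (cv2) and the standard library are available. Lean on these libraries where they do the work, as an engineer would, in place of code of your own. Each camera call takes 0.05 s, during which the arm holds its last target.

## Working session

There is one attempt and no reset: what is moved stays moved. The work goes in short steps, each a Python script; the robot and the scene stay as the last script left them, time stands still between calls to the robot, and variables do not carry over. Pictures are saved under pics/ and viewed, and the job is handed in when it is done.

```bash
ls; mkdir -p pics
python3 - <<'E'
from station import r
import cv2,numpy as np
for n in("top","side"):
    c=r.capture(n); cv2.imwrite(f"pics/{n}0.png",c["color"][:,:,::-1]); np.savez(f"pics/{n}0.npz",**c)
    print(n,c["fx"],c["fy"],c["cx"],c["cy"],np.round(c["R"],3).tolist(),c["t"], -c["R"].T@c["t"])
print(r.current_time(),r.grip_depth,r.current_ee_pos(),r.current_tool_rot())
E
```

```text
pics
top 467.890382816412 467.890382816412 320.3035797850306 238.18087489288544 [[0.006, -1.0, -0.003], [-1.0, -0.006, -0.028], [0.028, 0.003, -1.0]] [0.0035309  0.57183185 1.06833866] [0.54199772 0.00384585 1.08377826]
side 447.8679901084275 447.8679901084275 324.3787076461508 237.6620541812235 [[0.764, -0.645, 0.006], [-0.436, -0.523, -0.733], [0.476, 0.557, -0.681]] [-0.47648326  0.28437576  1.00750165] [ 0.00884858 -0.72003458  0.89690432]
0.1 -0.0187 [0.12933457 0.48267305 0.23089082] [[ 9.65921221e-01 -2.69327131e-04  2.58836090e-01]
 [-2.58836230e-01 -9.35438384e-04  9.65920768e-01]
 [-1.80234550e-05 -9.99999526e-01 -9.73271405e-04]]
```

View pics/top0.png

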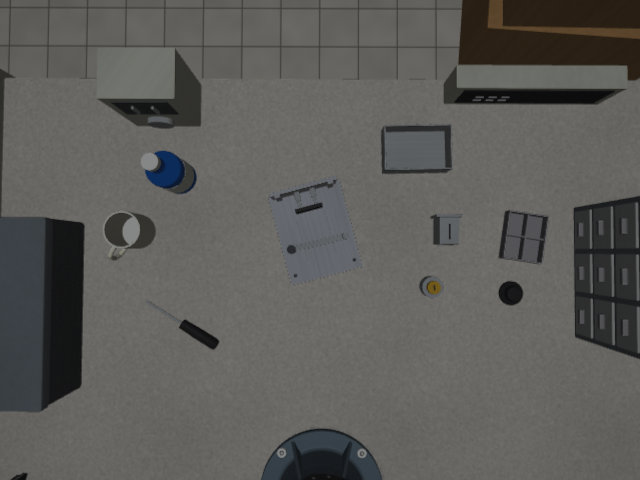

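View pics/side0.png

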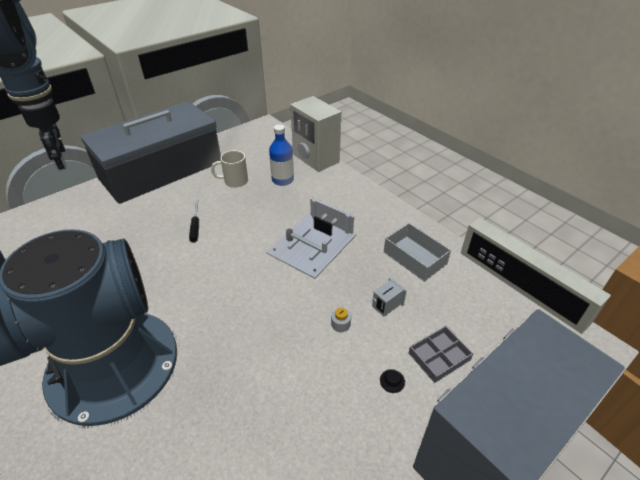

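The top view shows the chassis around (315,232), with the pad at (309,208), the hinge at (291,249) and the knob near (344,237). The acceptor is near (447,230) and its flange points up in the picture. The lock body is at (432,287). I'll zoom in on these.

Run:
```python
import cv2,numpy as np
t=cv2.imread("pics/top0.png"); s=cv2.imread("pics/side0.png")
a=cv2.resize(t[170:295,255:380],(600,600),interpolation=cv2.INTER_CUBIC)
b=cv2.resize(t[200:260,415:475],(600,600),interpolation=cv2.INTER_CUBIC)
cv2.imwrite("pics/z1.png",cv2.resize(a,(600,600)))
cv2.imwrite("pics/z2.png",b)
cv2.imwrite("pics/z3.png",cv2.resize(s[190:325,260:420],(800,600),fx=5,fy=5,interpolation=cv2.INTER_CUBIC))
```

```text
(no output)
```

View pics/z1.png

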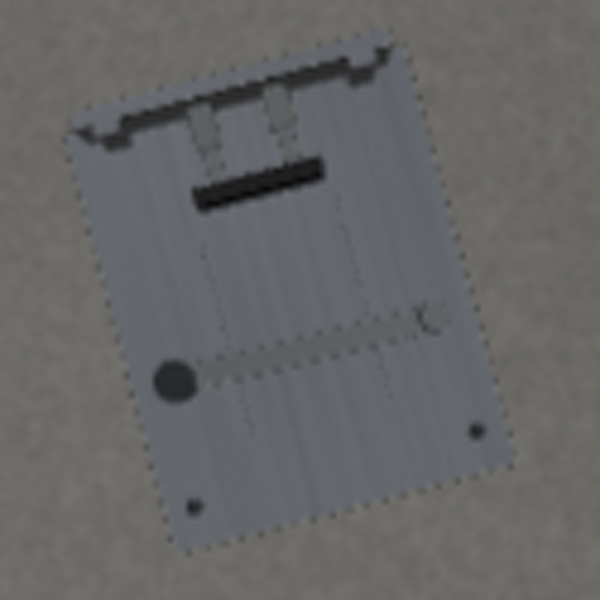

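View pics/z2.png

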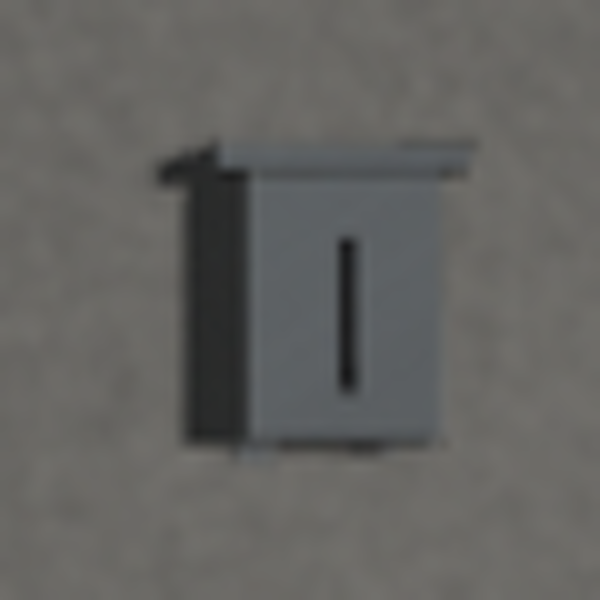

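View pics/z3.png

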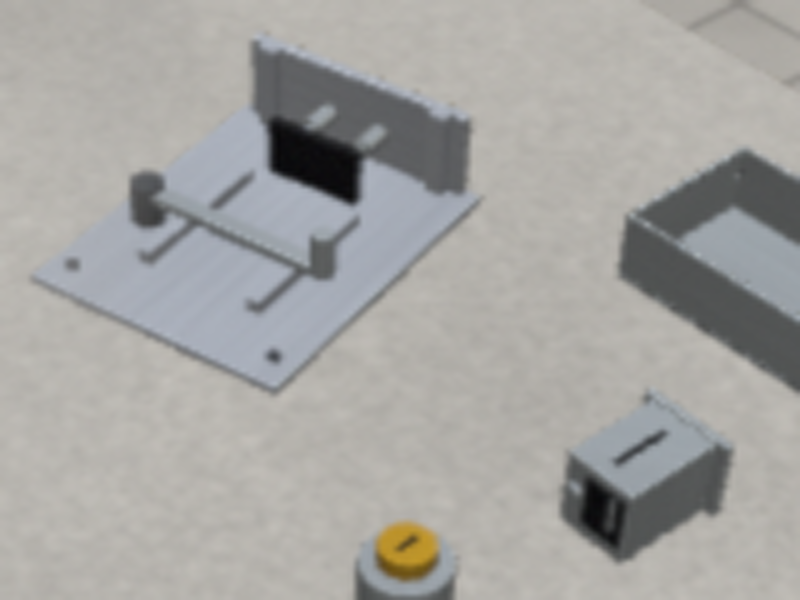

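The crops show these points:
- **Pad:** the dark bar's front edge runs from (200,212) to (327,178) in z1.
- **Hinge hub:** about (175,381) in z1.
- **Knob:** about (432,318) in z1.
- **Acceptor:** the flange faces away from the robot, almost along world x. In z2 its flange top is at row ~158, and the body top spans columns 250 to 440.

Next I'll segment these and cast rays.

```bash
cat > h.py <<'E'
import cv2,numpy as np
def ray(c,u,v,z):
    R=np.asarray(c["R"]);t=np.asarray(c["t"])
    d=R.T@np.array([(u-c["cx"])/c["fx"],(v-c["cy"])/c["fy"],1.]); o=-R.T@t
    return o+d*(z-o[2])/d[2]
def proj(c,X):
    p=np.asarray(c["R"])@np.asarray(X)+c["t"]; return c["fx"]*p[0]/p[2]+c["cx"],c["fy"]*p[1]/p[2]+c["cy"]
E
python3 - <<'E'
from h import *
c=dict(np.load("pics/top0.npz"));im=c["color"].astype(int)
# dark things in chassis area
g=im.sum(2)/3
roi=np.zeros_like(g,bool);roi[190:260,275:350]=1
m=((g<50)&roi).astype(np.uint8)
n,l,st,ce=cv2.connectedComponentsWithStats(m)
for i in range(1,n):
    if st[i,4]>30:
        pts=np.argwhere(l==i)[:,::-1].astype(np.float32); rc=cv2.minAreaRect(pts)
        print(st[i],ce[i],rc)
        for z in(.04,.054): print(z,ray(c,*ce[i],z).round(4))
# plate: bluish
bl=im[:,:,2]-im[:,:,0]
roi=np.zeros_like(g,bool);roi[172:295,260:375]=1
m=((bl>4)&roi).astype(np.uint8); m=cv2.morphologyEx(m,cv2.MORPH_CLOSE,np.ones((7,7)))
m=cv2.morphologyEx(m,cv2.MORPH_OPEN,np.ones((5,5)))
k=max(cv2.findContours(m,0,2)[0],key=cv2.contourArea); h=cv2.convexHull(k)
ap=cv2.approxPolyDP(h,4,True)[:,0]; print(ap.tolist()); print(cv2.minAreaRect(k))
for p in ap: print(ray(c,*p,.008).round(4))
# acceptor
roi=np.zeros_like(g,bool);roi[205:255,425:468]=1
m=((bl>3)&(g>70)&roi).astype(np.uint8); m=cv2.morphologyEx(m,cv2.MORPH_CLOSE,np.ones((5,5)))
k=max(cv2.findContours(m,0,2)[0],key=cv2.contourArea); rc=cv2.minAreaRect(k);print("acc",rc,cv2.contourArea(k))
for p in cv2.boxPoints(rc): print(p,ray(c,*p,.06).round(4))
print("bg",im[215,425],"acc",im[225,450],"plate",im[230,315])
def z1(u,v): return 255+(u+.5)/4.8-.5,170+(v+.5)/4.8-.5
def z2(u,v): return 415+(u+.5)/10-.5,200+(v+.5)/10-.5
for nm,p,z in [("padF1",(200,212),.054),("padF2",(327,178),.054),("padB1",(192,188),.054),("padB2",(322,157),.054),("hinge",(175,381),.04),("knob",(432,318),.064),("cL",(185,553),.008),("cR",(515,462),.008)]:
    print(nm,ray(c,*z1(*p),z).round(4))
for nm,p in [("fl L far",(215,145)),("fl R far",(474,142)),("body L near",(249,440)),("body R near",(437,438)),("slotT",(347,238)),("slotB",(347,392))]:
    print(nm,ray(c,*z2(*p),.06).round(4))
E
```

```text
[277 191  18  10  43] [284.86046512 194.74418605] ((285.1000061035156, 194.1999969482422), (4.0249223709106445, 18.782970428466797), 63.43495178222656)
0.04 [0.6677 0.0867 0.04  ]
0.054 [0.666  0.0856 0.054 ]
[295 203  27  11 122] [308.30327869 208.01639344] ((308.37347412109375, 207.90045166015625), (4.637927532196045, 26.92574691772461), 75.0685806274414)
0.04 [0.6382 0.0341 0.04  ]
0.054 [0.6369 0.0337 0.054 ]
[287 246   8   7  46] [290.91304348 249.        ] ((290.5, 249.0), (6.0, 7.0), 90.0)
0.04 [0.5464 0.0723 0.04  ]
0.054 [0.5463 0.0713 0.054 ]
[[335, 177], [360, 266], [291, 283], [270, 194]]
((314.45501708984375, 229.87791442871094), (94.13436126708984, 72.88580322265625), 74.98163604736328)
[ 0.7133 -0.0261  0.008 ]
[ 0.5084 -0.0846  0.008 ]
[0.4685 0.0736 0.008 ]
[0.6731 0.1236 0.008 ]
acc ((449.0, 230.0), (30.0, 24.0), 90.0) 511.0
[437. 215.] [ 0.6227 -0.2485  0.06  ]
[461. 215.] [ 0.623  -0.3011  0.06  ]
[461. 245.] [ 0.5573 -0.3009  0.06  ]
[437. 245.] [ 0.557  -0.2485  0.06  ]
bg [107 106 102] acc [58 60 62] plate [ 98 101 107]
padF1 [0.6241 0.0601 0.054 ]
padF2 [0.6401 0.0019 0.054 ]
padB1 [0.6351 0.0639 0.054 ]
padB2 [0.6497 0.0042 0.054 ]
hinge [0.5464 0.0719 0.04  ]
knob [ 0.5756 -0.0462  0.064 ]
cL [0.4644 0.0686 0.008 ]
cR [ 0.5088 -0.0889  0.008 ]
fl L far [ 0.6247 -0.2464  0.06  ]
fl R far [ 0.6257 -0.3031  0.06  ]
body L near [ 0.5602 -0.2538  0.06  ]
body R near [ 0.5608 -0.2949  0.06  ]
slotT [ 0.6045 -0.2753  0.06  ]
slotB [ 0.5708 -0.2753  0.06  ]
```

Both views agree roughly with the given sizes: pad 60 mm against 62, knob radius 122 mm against 124, and acceptor 65 x 57 mm. Next I'll do a rigid 2D fit of the known points using both cameras.

```bash
cat > fit.py <<'E'
from h import *
T=dict(np.load("pics/top0.npz"));S=dict(np.load("pics/side0.npz"))
def z1(u,v): return 255+(u+.5)/4.8-.5,170+(v+.5)/4.8-.5
def z2(u,v): return 415+(u+.5)/10-.5,200+(v+.5)/10-.5
def z3(u,v): return 260+(u+.5)/5-.5,190+(v+.5)*.225-.5
def rigid(L):
    m=np.array([a[0] for a in L]);w=np.array([a[1][:2] for a in L])
    mc,wc=m.mean(0),w.mean(0);A=(m-mc);B=(w-wc)
    th=np.arctan2((A[:,0]*B[:,1]-A[:,1]*B[:,0]).sum(),(A*B).sum())
    R=np.array([[np.cos(th),-np.sin(th)],[np.sin(th),np.cos(th)]]);o=wc-R@mc
    return o,th,((w-m@R.T-o)*1e3).round(1)
ct=[((.045,.031),ray(T,*z1(200,212),.054)),((.045,-.031),ray(T,*z1(327,178),.054)),((.053,.031),ray(T,*z1(192,188),.054)),((.053,-.031),ray(T,*z1(322,157),.054)),
 ((-.03,.062),ray(T,*z1(175,381),.04)),((-.105,.085),ray(T,*z1(185,553),.008)),((-.105,-.085),ray(T,*z1(515,462),.008))]
cs=[((-.105,.085),ray(S,*z3(33,275),.008)),((-.105,-.085),ray(S,*z3(275,390),.008)),((.105,-.085),ray(S,*z3(484,198),.008)),
 ((.045,.031),ray(S,*z3(272,120),.054)),((.045,-.031),ray(S,*z3(360,160),.054)),((.045,-.031),ray(S,*z3(358,202),.010)),((-.03,.062),ray(S,*z3(148,182),.04))]
at=[((.033,.028),ray(T,*z2(215,145),.06)),((.033,-.028),ray(T,*z2(474,142),.06)),((-.033,.022),ray(T,*z2(249,440),.06)),((-.033,-.022),ray(T,*z2(437,438),.06))]
as_=[((-.033,.022),ray(S,*z3(568,455),.06)),((-.033,-.022),ray(S,*z3(632,498),.06)),((.033,.028),ray(S,*z3(648,390),.06)),((.033,-.028),ray(S,*z3(731,446),.06))]
E
python3 - <<'E'
from fit import *
for n,L in [("ct",ct),("cs",cs),("c",ct+cs),("at",at),("as",as_),("a",at+as_)]:
    o,th,res=rigid(L);print(n,o.round(4),round(th,3),res.tolist())
print("knob",ray(T,*z1(432,318),.064),ray(S,*z3(322,238),.064))
E
```

```text
ct [0.5896 0.0191] 0.271 [[-0.7, -0.9], [-1.3, 0.6], [2.7, 0.7], [0.7, 0.8], [2.3, 1.1], [-1.3, -4.3], [-2.4, 2.0]]
cs [0.5936 0.0159] 0.255 [[-3.5, -2.6], [-3.6, -1.3], [-4.5, -1.0], [3.4, 1.2], [1.2, -1.6], [6.2, 4.8], [0.7, 0.5]]
c [0.5916 0.0175] 0.263 [[-2.9, 1.0], [-3.0, 2.7], [0.4, 2.7], [-1.1, 2.9], [-0.1, 2.4], [-3.7, -3.7], [-3.4, 3.0], [-1.1, -3.2], [-2.3, -2.2], [-2.8, -3.5], [5.8, -0.7], [3.1, -3.6], [8.1, 2.8], [3.1, -0.7]]
at [ 0.5929 -0.2746] 0.002 [[-1.1, 0.1], [-0.2, -0.6], [0.3, -1.2], [0.9, 1.7]]
as [ 0.5929 -0.2787] 0.026 [[0.4, -1.4], [1.6, 1.7], [-0.9, -0.8], [-1.1, 0.4]]
a [ 0.5929 -0.2766] 0.014 [[-0.8, 1.7], [-0.5, 1.0], [0.6, 1.3], [0.6, 4.2], [0.2, -3.8], [1.9, -0.7], [-1.2, -2.5], [-0.8, -1.2]]
knob [ 0.57563566 -0.04618037  0.064     ] [ 0.57605756 -0.0539733   0.064     ]
```

Chassis origin is about (0.591, 0.018) with yaw 0.265, and the acceptor is about (0.593, -0.276) with yaw about 0.01. The two views agree within 4 mm. Next is the keeper: I'll check inverse kinematics along the arc, then move.

```bash
cat > g.py <<'E'
import numpy as np
O=np.array([.591,.018]);YAW=.265
def Rz(a): return np.array([[np.cos(a),-np.sin(a)],[np.sin(a),np.cos(a)]])
def ch(x,y): return O+Rz(YAW)@np.array([x,y])
def rot(a):  # tool down, jaw axis at angle a
    z=np.array([np.cos(a),np.sin(a),0]);y=np.array([0,0,-1.]);return np.column_stack([np.cross(y,z),y,z])
def knob(th,rad=.124):
    a=YAW-np.pi/2-th; h=ch(-.03,.062); return h+rad*np.array([np.cos(a),np.sin(a)]), a
E
python3 - <<'E'
from station import r
from g import *
q=r.current_q();print(np.round(q,2))
for f in (1,-1):
  for th in (0,.5,1,1.5,2,2.3):
    p,a=knob(th); s=r.solve_ik(np.array([*p,.042]),rot(a+f*np.pi/2)); print(f,th,p.round(3),None if s is None else np.round(s,2))
for nm,p,a in[("acc",(.593,-.276),.012),("seat",ch(-.0,0),YAW)]:
  for f in (1,-1): 
    s=r.solve_ik(np.array([*p,.06]),rot(a+f*np.pi/2)); print(nm,f,None if s is None else np.round(s,2))
E
```

```text
[ 1.31  0.21 -0.03  1.32  0.    1.57]
1 0 [ 0.578 -0.05 ] [-0.09  0.48 -0.15  0.94  0.    1.22]
1 0.5 [ 0.517 -0.051] [-0.1   0.37 -0.32  0.88  0.    1.71]
1 1 [ 0.463 -0.022] [-0.05  0.27 -0.47  0.83  0.    2.26]
1 1.5 [0.429 0.029] [ 0.07  0.2  -0.55  0.81  0.    2.87]
1 2 [0.423 0.09 ] [ 0.21  0.21 -0.55  0.81  0.   -2.77]
1 2.3 [0.435 0.125] [ 0.28  0.25 -0.5   0.83  0.   -2.4 ]
-1 0 [ 0.578 -0.05 ] [-0.09  0.48 -0.15  0.94  0.   -1.92]
-1 0.5 [ 0.517 -0.051] [-0.1   0.37 -0.32  0.88  0.   -1.43]
-1 1 [ 0.463 -0.022] [-0.05  0.27 -0.47  0.83  0.   -0.88]
-1 1.5 [0.429 0.029] [ 0.07  0.2  -0.55  0.81  0.   -0.27]
-1 2 [0.423 0.09 ] [ 0.21  0.21 -0.55  0.81  0.    0.37]
-1 2.3 [0.435 0.125] [ 0.28  0.25 -0.5   0.83  0.    0.75]
acc 1 [-0.44  0.61  0.11  1.08  0.   -0.45]
acc -1 [-0.44  0.61  0.11  1.08  0.    2.69]
seat 1 [ 0.03  0.48 -0.09  0.99  0.   -0.23]
seat -1 [ 0.03  0.48 -0.09  0.99  0.    2.91]
```

Run:
```python
from station import r
from g import *
import cv2
p,a=knob(0.02); R0=rot(a-np.pi/2)
r.command_gripper(.05,20)
r.reach(np.array([*p,.11]),R0)
hit=r.movel(np.array([*p,.042]),velocity=.1,contact_N=8); print("hit",hit,r.current_ee_pos())
r.command_gripper(.012,20)
print("gap",r.current_finger_gap(),r.current_ft_force().round(1),r.current_time())
c=r.capture("side"); cv2.imwrite("pics/k1.png",cv2.resize(c["color"][190:310,250:410,::-1],(800,600),interpolation=cv2.INTER_CUBIC))
```

```text
hit False [ 0.57628106 -0.05031647  0.04256585]
gap 0.013120077607490973 [-0.1 -0.9  5. ] 4.7083
```

View pics/k1.png

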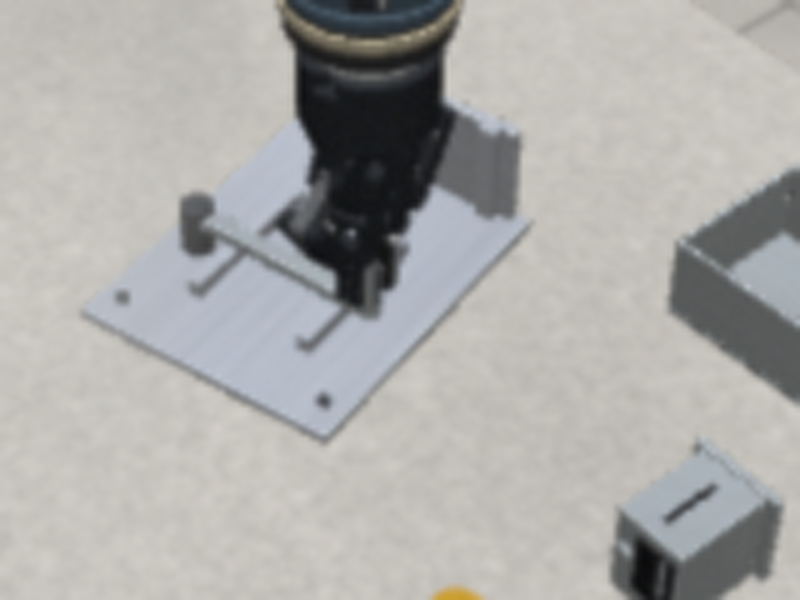

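The knob sits between the two fingers at (370,285) in the crop and the gap is 13 mm, against the 14 mm knob. I'll start the swing and check that the knob follows.

Run:
```python
from station import r
from g import *
import cv2
for th in np.linspace(.02,2.28,13)[1:]:
    p,a=knob(th); r.movel(np.array([*p,.042]),velocity=.12,rot=rot(a-np.pi/2))
    print(round(th,2),r.current_ft_force().round(1),round(r.current_finger_gap(),4))
c=r.capture("side"); cv2.imwrite("pics/k2.png",cv2.resize(c["color"][190:310,210:370,::-1],(800,600),interpolation=cv2.INTER_CUBIC))
print(r.current_time())
```

```text
0.21 [-0.6  5.5  5.9] 0.0127
0.4 [ 1.2 10.   4.5] 0.0131
0.58 [ 3.3 12.7  2.1] 0.0128
0.77 [ 5.9 10.5  0.1] 0.0129
0.96 [ 5.6  8.2 -0.4] 0.0131
1.15 [ 6.2  5.3 -1.7] 0.0131
1.34 [ 7.5  3.2 -4.1] 0.0131
1.53 [ 8.6  2.5 -3.3] 0.0131
1.72 [ 8.   0.8 -3.6] 0.0133
1.9 [ 9.2 -0.9 -2.9] 0.0128
2.09 [ 8.9 -2.1 -1.1] 0.0129
2.28 [ 6.2 -2.3  0.8] 0.0133
8.9083
```

View pics/k2.png

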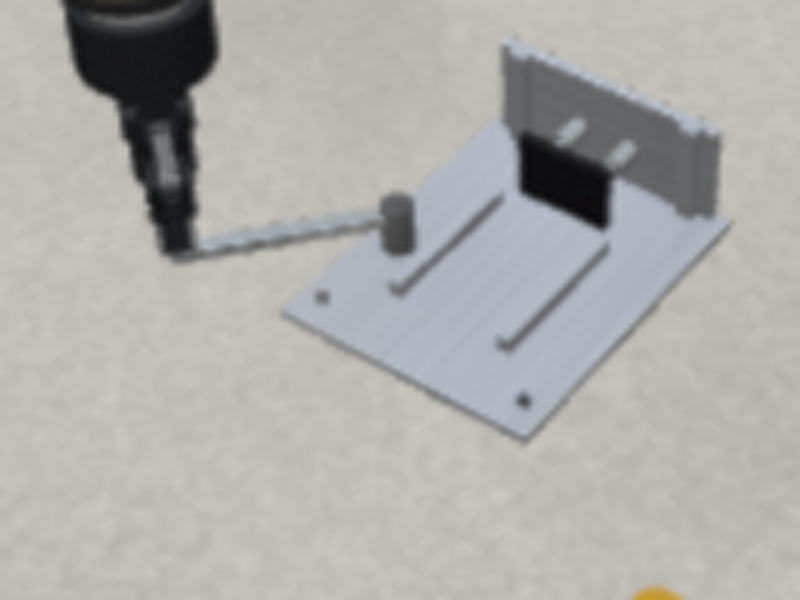

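The arm is swung open (hub at (397,225), tip held at (180,250)). I'll release it, retract and grip the acceptor.

Run:
```python
from station import r
from g import *
import cv2
p=r.current_ee_pos()
r.command_gripper(.04,20)
r.movel(np.array([p[0],p[1],.17]),velocity=.2)
c=r.capture("top"); cv2.imwrite("pics/t2.png",cv2.resize(c["color"][170:330,240:400,::-1],(600,600),interpolation=cv2.INTER_CUBIC)); np.savez("pics/t2.npz",**c)
R=rot(.012+np.pi/2); A=np.array([.593,-.276])
r.command_gripper(.085)
r.reach(np.array([*A,.17]),R)
print(r.movel(np.array([*A,.018]),velocity=.1,contact_N=8),r.current_ee_pos())
f0=r.current_ft_force()
r.command_gripper(.03,60)
print("gap",r.current_finger_gap(),f0.round(1),r.current_ft_force().round(1),r.current_time())
c=r.capture("side"); cv2.imwrite("pics/a1.png",cv2.resize(c["color"][230:350,310:470,::-1],(800,600),interpolation=cv2.INTER_CUBIC))
```

```text
False [ 0.59337793 -0.27617377  0.01862093]
gap 0.043383049030790835 [ 0.5 -0.4  0.2] [-0.3 -1.   5.1] 14.35
```

View pics/t2.png

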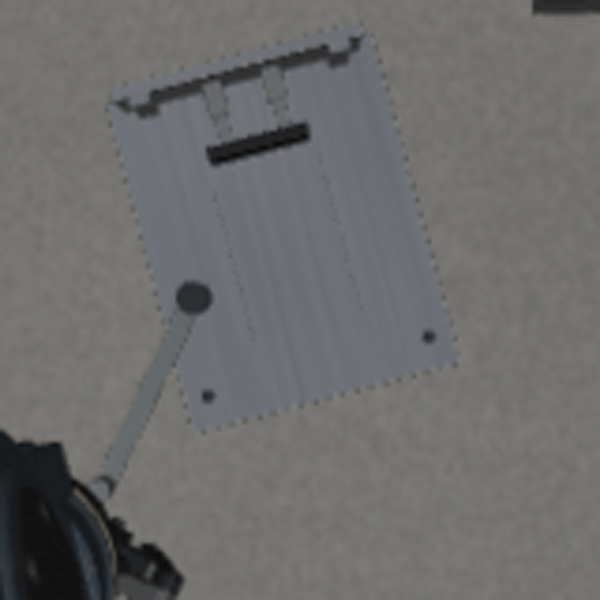

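View pics/a1.png

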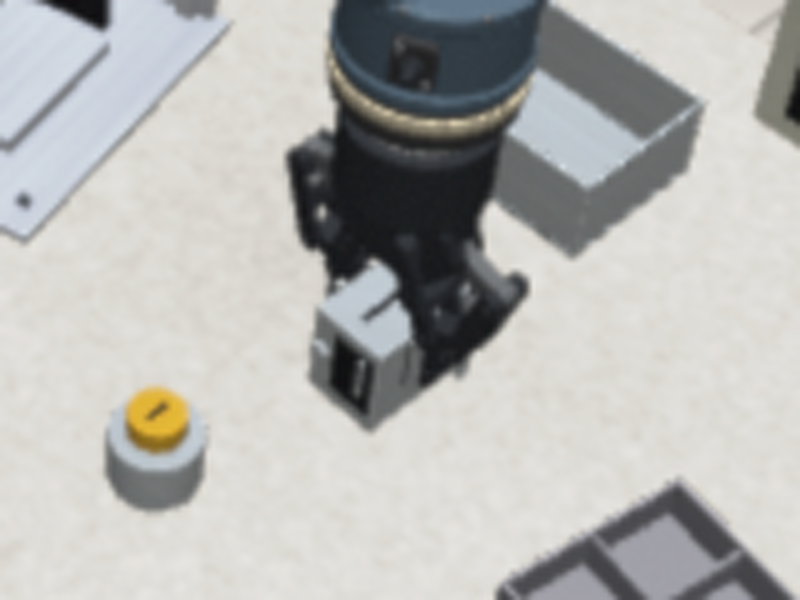

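The keeper reads about 2.29 rad (hub (193,298), knob (102,487)). The acceptor is gripped squarely with a gap of 43.4 mm. Now I'll carry it over and set it down short of the pad.

Run:
```python
from station import r
from g import *
import cv2
p=r.current_ee_pos()
r.movel(np.array([p[0],p[1],.14]),velocity=.2)
R=rot(YAW+np.pi/2); C=ch(-.005,0)
r.reach(np.array([*C,.14]),R)
r.wait(.3); print("air",r.current_ft_force().round(2),r.current_finger_gap())
print(r.movel(np.array([*C,.034]),velocity=.1,contact_N=8),r.current_ee_pos(),r.current_ft_force().round(2))
c=r.capture("side"); cv2.imwrite("pics/s1.png",cv2.resize(c["color"][190:310,250:410,::-1],(800,600),interpolation=cv2.INTER_CUBIC));np.savez("pics/s1.npz",**c)
c=r.capture("top"); cv2.imwrite("pics/s1t.png",cv2.resize(c["color"][170:295,255:380,::-1],(600,600),interpolation=cv2.INTER_CUBIC));np.savez("pics/s1t.npz",**c)
print(r.current_time())
```

```text
air [ 1.25 -0.13 -3.88] 0.04321953795444505
False [0.58667494 0.01674096 0.03465464] [ 0.55  0.02 -4.09]
17.8917
```

View pics/s1.png

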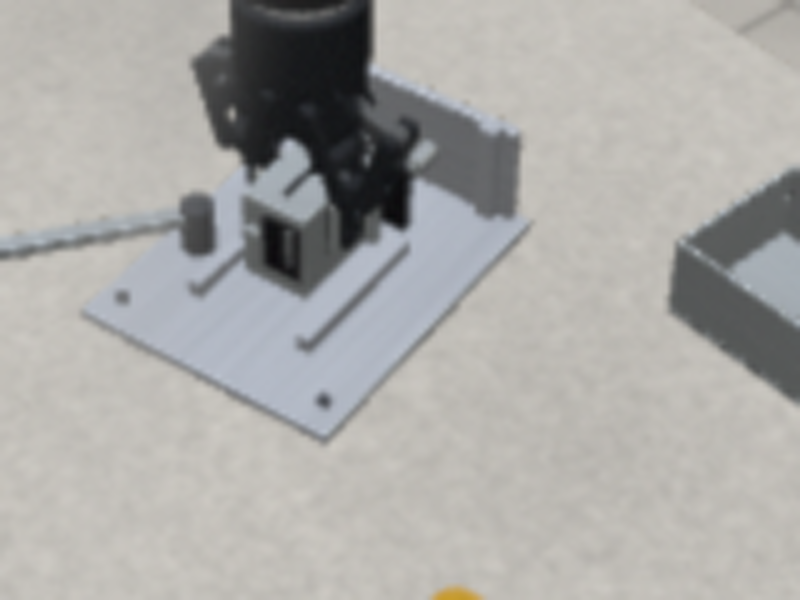

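View pics/s1t.png

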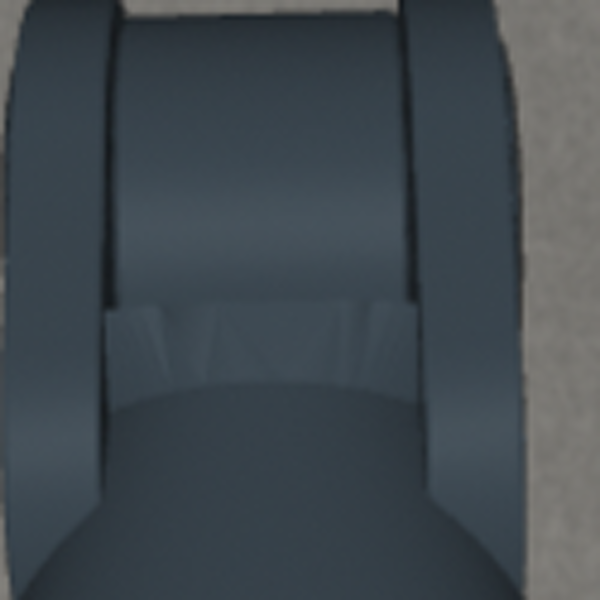

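The top view is blocked by the arm. In the side crop, the acceptor's near-face bottom corners are at about (247,268) and (305,297). The rail ends are at about (198,288) and (305,345). I'll compare them in the same view.

Run:
```python
from fit import *
from g import Rz
c=dict(np.load("pics/s1.npz")); o,th,_=rigid(cs)
def f(u,v): return 250+(u+.5)/5-.5,190+(v+.5)/5-.5
for nm,p,z in[("botL",(247,268),.016),("botR",(305,297),.016),("topL",(245,196),.076),("topR",(316,222),.076),("railLtop",(198,287),.018),("railRtop",(305,341),.018),("padRbot",(408,228),.010),("padRtop",(409,180),.054),("flangeRbot",(378,243),.016),("plateF",(326,440),.008),("plateL",(82,313),.008),("plateR",(533,226),.008)]:
    w=ray(c,*f(*p),z); print(nm,w.round(4),((Rz(th).T@(w[:2]-o))*1e3).round(1))
```

```text
botL [0.5539 0.0299 0.016 ] [-34.9  23.6]
botR [ 0.5644 -0.0097  0.016 ] [-34.7 -17.4]
topL [0.5511 0.0249 0.076 ] [-38.8  19.5]
topR [ 0.5678 -0.0165  0.076 ] [-33.2 -24.8]
railLtop [0.5219 0.0336 0.018 ] [-64.9  35.2]
railRtop [ 0.5415 -0.0382  0.018 ] [-64.1 -39.2]
padRbot [0.6508 0.0016 0.01  ] [ 51.7 -28.3]
padRtop [ 0.6458 -0.004   0.054 ] [ 45.5 -32.4]
flangeRbot [ 0.6248 -0.0019  0.016 ] [ 25.7 -25.1]
plateF [ 0.5098 -0.0951  0.008 ] [-109.1  -86.3]
plateL [0.465  0.0671 0.008 ] [-111.6   82. ]
plateR [ 0.7099 -0.0425  0.008 ] [ 97.7 -85.8]
```

The lateral offset is within about 2 to 3 mm of the rail middle, against a clearance of 6 mm. I'll lower to contact, then press in small steps.

Run:
```python
from station import r
from g import *
C=ch(-.005,-.001)
hit=r.movel(np.array([*C,.0235]),velocity=.02,contact_N=3)
r.wait(.3);p=r.current_ee_pos();print(hit,p,r.current_ft_force().round(2),r.current_time())
```

```text
True [0.58638624 0.0159841  0.02636953] [-1.81  0.13  7.65] 18.6167
```

Run:
```python
from station import r
from g import *
d=Rz(YAW)@np.array([1,0])
Z=.0261
C=ch(-.005,-.001)
r.movel(np.array([*C,Z]),velocity=.02); r.wait(.3)
f0=r.current_ft_force();print(r.current_ee_pos(),f0.round(2))
for s in np.arange(.002,.031,.002):
    r.movel(np.array([*(C+d*s),Z]),velocity=.02,contact_N=11); r.wait(.15)
    f=r.current_ft_force();p=r.current_ee_pos();fp=-(f-f0)[:2]@d
    print(round(s,3),"act",round((p[:2]-C)@d*1e3,2),"push",fp.round(2),"lat",((f-f0)[:2]@np.array([-d[1],d[0]])).round(2),"z",f[2].round(2),round(p[2],4))
    if fp>6: break
print(r.current_time(),r.current_finger_gap())
```

```text
[0.58662282 0.01581087 0.02636779] [-3.75  0.75  5.06]
0.002 act 1.86 push 1.6 lat -0.36 z 8.75 0.0264
0.004 act 3.78 push 2.2 lat -0.3 z 8.43 0.0264
0.006 act 5.81 push 2.57 lat -1.41 z 8.86 0.0264
0.008 act 7.8 push 2.03 lat -1.38 z 8.81 0.0264
0.01 act 9.82 push 2.03 lat -2.69 z 8.57 0.0264
0.012 act 11.81 push 2.25 lat -1.88 z 9.08 0.0264
0.014 act 13.83 push 2.55 lat -1.24 z 8.86 0.0264
0.016 act 15.82 push 2.42 lat -1.1 z 8.53 0.0264
0.018 act 17.79 push 3.02 lat -1.97 z 8.42 0.0264
0.02 act 19.69 push 3.28 lat -1.59 z 9.35 0.0264
0.022 act 21.37 push 5.38 lat -1.95 z 11.67 0.0264
0.024 act 23.11 push 8.09 lat -1.32 z 13.62 0.0264
23.9667 0.0434949064810527
```

The acceptor met the pad at about 19 to 20 mm of travel. The base-plate load (about 13 N) adds friction to the reading, so I'll ease the downward load in small steps until the weight is only lightly carried. Then the reading will be pad force.

Run:
```python
from station import r
from g import *
d=Rz(YAW)@np.array([1,0]);n=np.array([-d[1],d[0]])
C=ch(-.005,-.001);fa=np.array([.55,.02,-4.09]);s=.024
for Z in np.arange(.0263,.0280,.0002):
    r.movel(np.array([*(C+d*s),Z]),velocity=.02); r.wait(.2)
    f=r.current_ft_force()-fa;p=r.current_ee_pos()
    print(round(Z,4),"act",round((p[:2]-C)@d*1e3,2),"push",(-f[:2]@d).round(2),"lat",(f[:2]@n).round(2),"z",f[2].round(2),round(p[2],4))
    if f[2]<2: break
print(r.current_time())
```

```text
0.0263 act 23.11 push 9.71 lat -0.37 z 14.43 0.0264
0.0265 act 23.11 push 9.24 lat -0.34 z 11.26 0.0264
0.0267 act 23.12 push 7.54 lat -0.02 z 8.13 0.0265
0.0269 act 23.11 push 7.0 lat -1.46 z 5.78 0.0265
0.0271 act 23.16 push 5.79 lat -1.81 z 2.12 0.0265
0.0273 act 23.76 push 4.99 lat -0.22 z -1.44 0.0271
26.6667
```

Run:
```python
from station import r
from g import *
d=Rz(YAW)@np.array([1,0]);n=np.array([-d[1],d[0]])
C=ch(-.005,-.001);fa=np.array([.55,.02,-4.09]);Z=.0272
import cv2
for s in np.arange(.025,.034,.001):
    r.movel(np.array([*(C+d*s),Z]),velocity=.02); r.wait(.25)
    F=[]
    for _ in range(3): F.append(r.current_ft_force()-fa); r.wait(.03)
    f=np.mean(F,0);p=r.current_ee_pos();push=-f[:2]@d
    print(round(s,4),"act",round((p[:2]-C)@d*1e3,2),"push",push.round(2),"lat",(f[:2]@n).round(2),"z",f[2].round(2),round(p[2],4))
    if push>9.7: break
c=r.capture("side"); cv2.imwrite("pics/e1.png",cv2.resize(c["color"][190:310,250:410,::-1],(800,600),interpolation=cv2.INTER_CUBIC));np.savez("pics/e1.npz",**c)
print(r.current_time(),r.current_finger_gap())
```

```text
0.025 act 24.79 push 5.71 lat -0.82 z -2.1 0.0271
0.026 act 25.7 push 5.89 lat -0.18 z -1.23 0.0271
0.027 act 26.64 push 6.91 lat -0.44 z -1.03 0.0271
0.028 act 27.53 push 7.92 lat -0.35 z -0.11 0.0271
0.029 act 28.43 push 8.45 lat -0.37 z 0.13 0.0271
0.03 act 29.34 push 9.19 lat 0.03 z 0.88 0.0271
0.031 act 30.26 push 9.8 lat -0.9 z 1.7 0.027
30.9167 0.04353350058750461
```

View pics/e1.png

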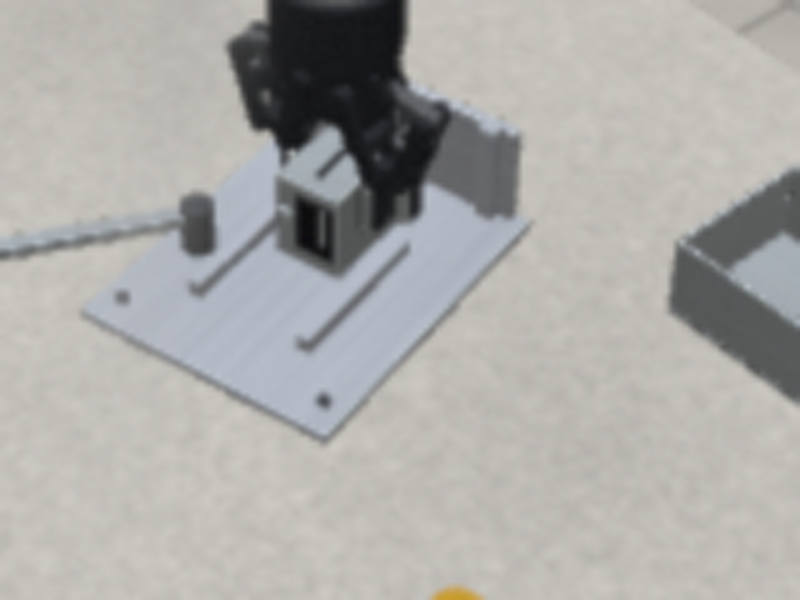

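The acceptor sits between the rails, pressed on the pad, with its near-face bottom corners at about (281,246) and (338,276). The push rises 0.75 N/mm, which matches the spring, and 9.8 N corresponds to 12.3 mm of pad travel. One check for centring and squareness, then a steadiness check.

Run:
```python
from fit import *
from g import *
from station import r
c=dict(np.load("pics/e1.npz")); o,th,_=rigid(cs)
def f(u,v): return 250+(u+.5)/5-.5,190+(v+.5)/5-.5
for nm,p,z in[("botL",(281,246),.0085),("botR",(338,276),.0085),("topL",(278,176),.0685),("topR",(347,201),.0685),("railLtop",(198,287),.018),("railRtop",(305,341),.018)]:
    w=ray(c,*f(*p),z); print(nm,((Rz(th).T@(w[:2]-o))*1e3).round(1))
d=Rz(YAW)@np.array([1,0]);fa=np.array([.55,.02,-4.09])
for i in range(6):
    r.wait(.2);F=r.current_ft_force()-fa;print((-F[:2]@d).round(2),F[2].round(2))
R=r.current_tool_rot();print(np.arctan2(R[1,2],R[0,2])-np.pi/2,R[:,1].round(3),r.current_time())
```

```text
botL [-2.6 23.9]
botR [ -3.7 -17.8]
topL [-8.2 20.1]
topR [ -2.7 -23.6]
railLtop [-64.9  35.2]
railRtop [-64.1 -39.2]
9.54 2.26
9.21 2.01
9.6 1.81
9.97 1.42
10.61 0.76
10.21 2.02
0.26509399935271416 [-0.003 -0.    -1.   ] 32.1167
```

Run:
```python
from station import r
r.sign_off()
```

```text
the job is handed in; nothing more can be done
```

The job is handed in, with the robot still gripping the acceptor and pressing it on the pad. There was no verdict, so the results below rest on my own checks.

**What I did:** I gripped the keeper knob and swung the arm open. Then I gripped the acceptor across its body, set it down between the rails flange first, and pressed it on.

**Last checks:**
- **Keeper:** it measured about 2.29 rad in the top view after release, and in the last picture it is still clear of the acceptor.
- **Push:** it read 9.2 to 10.6 N over the last 1.2 s. The force rose 0.75 N/mm, close to the 0.8 N/mm spring. 10 N corresponds to about 12.5 mm of pad travel.
- **Squareness:** the tool is upright, and its yaw equals the measured chassis yaw (0.265 rad). The single-view chassis fits gave 0.255 and 0.271 rad.
- **Centring:** the side view put the acceptor about 0 to 5 mm off the rail middle, limited by crop resolution. The 6 mm clearance to the rails keeps it inside 8 mm in any case, and there was no notable sideways force.

**Disagreements and limits:**
- The two cameras differed by about 4 mm on positions.
- The first touchdown loaded the base plate with about 13 N, and that friction added to the early push readings. I eased it off before the final press, so the acceptor now rests only lightly on the plate, or up to about 0.6 mm above it.
- I did not re-measure the other bench objects. I saw no contact with them.

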